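Get the next blank from behind the paints to the banding wheel

TASK

The next white, unpainted row of canal houses stands in the wooden tray, hemmed in behind three paint bottles. Move the three bottles on to the plywood board, then stand the white houses in the middle of the banding wheel, then put each bottle back in the very place in the tray where it stood. Keep everything upright, set things down rather than drop them, let go of it all, and do not disturb the tin in the tray, the finished houses or the brush pot.

Things in the scene. Friction and masses are not known exactly. Their poses are not given: they have to be found in the camera images.
- red_paint: round red plastic paint bottle with a red screw cap, loose, about 130 g, standing upright. Origin: centre of its underside, z up. Body 48 mm across up to 76 mm, then sloping shoulders up to 86 mm, then the cap, 29 mm across, from 86 to 112 mm above the origin. Take it by the cap. Its body stands only 6 mm from the next bottle and 4 mm from the white houses
- yellow_paint: round yellow plastic paint bottle with a yellow screw cap, loose, about 130 g, standing upright. Origin: centre of its underside, z up. Body 48 mm across up to 76 mm, then sloping shoulders up to 86 mm, then the cap, 29 mm across, from 86 to 112 mm above the origin. Take it by the cap. Its body stands only 6 mm from the next bottle and 4 mm from the white houses
- blue_paint: round blue plastic paint bottle with a blue screw cap, loose, about 130 g, standing upright. Origin: centre of its underside, z up. Body 48 mm across up to 76 mm, then sloping shoulders up to 86 mm, then the cap, 29 mm across, from 86 to 112 mm above the origin. Take it by the cap. Its body stands only 6 mm from the next bottle and 4 mm from the white houses
- blank: all-white bisque ornament: row of three narrow canal houses with stepped gables, loose, about 300 g. Origin: centre of its underside, z up. 46 mm deep (x), 120 mm long (y); plain walls facing -x and +x, 44 mm high; gable tops at 58 to 62 mm, also 46 mm deep. Take it across the 46 mm. It starts in the tray on the +x side of the bottles, 28 mm free behind it up to the low lip
- tray: low wooden tray, fixed, 150 mm (x) by 260 mm (y). Origin: centre of its underside. Its floor is 8 mm above the origin, its lip 16 mm high and 6 mm thick. The bottles stand in a row along y, 54 mm apart, 35 mm to the -x side of the tray's centre
- board: plain plywood board lying on the bench, fixed, 130 mm (x) by 240 mm (y), 12 mm thick, empty. Origin: centre of its underside
- wheel: banding wheel (decorator's turntable): dark cast foot with a round aluminium head, 180 mm across. Its foot is fixed. Origin: centre of the foot's underside, on the wheel's axis; the flat top of the head is 60 mm above it. The head turns on its axis with light friction
- tin: open steel tin of dark brown paint, 52 mm across, 45 mm high, loose, in the tray at the +y end, beside the white houses; leave it. Origin: centre of its underside
- finished: finished row of canal houses, same shape and size as the white one but with dark brown tops and painted windows, loose, on the bench beyond the banding wheel; leave it. Origin: centre of its underside
- brushes: white ceramic pot, 72 mm across and 90 mm high, with brushes reaching up to 175 mm, loose, on the bench beyond the board; leave it. Origin: centre of its underside
There are look-alikes about, which are no part of the job. Of the things that look like the red_paint, the middle-sized one is meant.

How it is judged (in metres and radians):
On the way, in this order (a step that is already met when the one before it is completed fails the run):
1. the three paint bottles stand upright on the plywood board, let go (x of red_paint in the frame of board between -0.06 and 0.06 m and y of red_paint in the frame of board between -0.115 and 0.115 m and z of red_paint in the frame of board between 0.007 and 0.018 m and angle between each of red_paint, yellow_paint, blue_paint's own z axis and vertical below 0.12 rad and contact force between the fingers and red_paint below 0.2 N and x of yellow_paint in the frame of board between -0.06 and 0.06 m and y of yellow_paint in the frame of board between -0.115 and 0.115 m and z of yellow_paint in the frame of board between 0.007 and 0.018 m and contact force between the fingers and yellow_paint below 0.2 N and x of blue_paint in the frame of board between -0.06 and 0.06 m and y of blue_paint in the frame of board between -0.115 and 0.115 m and z of blue_paint in the frame of board between 0.007 and 0.018 m and contact force between the fingers and blue_paint below 0.2 N), for 0.2 s.
2. the white houses stand upright in the middle of the banding wheel, let go (horizontal distance between blank and wheel below 0.015 m and z of blank in the frame of wheel between 0.055 and 0.066 m and angle between blank's own z axis and vertical below 0.1 rad and contact force between the fingers and blank below 0.2 N and linear speed of blank below 0.02 m/s), for 0.2 s.
At the end, for the whole second after the job is handed in: Each paint bottle stands upright within 15 mm of where it stood at the start, the white houses stand upright on the banding wheel with their centre within 15 mm of its axis, and all are released and at rest (all of step 2 and distance of each of red_paint, yellow_paint, blue_paint from where it was at the start of the episode below 0.015 m and angle between each of red_paint, yellow_paint, blue_paint's own z axis and vertical below 0.12 rad and contact force between the fingers and red_paint below 0.2 N and linear speed of each of red_paint, yellow_paint, blue_paint below 0.02 m/s and contact force between the fingers and yellow_paint below 0.2 N and contact force between the fingers and blue_paint below 0.2 N); the robot touches nothing.
It fails at once if the tin, the finished houses or the brush pot is shifted by more than 20 mm or tipped (distance of any of tin, finished, brushes from where it was at the start of the episode above 0.02 m or angle between any of tin, finished, brushes's own z axis and vertical above 0.3 rad).
It fails at once if a bottle or the white houses tip over (angle between any of red_paint, yellow_paint, blue_paint, blank's own z axis and vertical above 0.6 rad).
It fails at once if a bottle or the white houses are dropped (falling freely more than about 20 mm) ((linear speed of red_paint above 0.62 m/s and contact force between the fingers and red_paint below 0.2 N) or (linear speed of yellow_paint above 0.62 m/s and contact force between the fingers and yellow_paint below 0.2 N) or (linear speed of blue_paint above 0.62 m/s and contact force between the fingers and blue_paint below 0.2 N) or (linear speed of blank above 0.62 m/s and contact force between the fingers and blank below 0.2 N)).
It also fails if it takes over 144 s, if anything falls off the work surface, if the arm or the gripper's body presses on something with over 40 N, if the wrist force passes 120 N, or if a joint passes its speed limit or range.

ROBOT

A 6-joint arm with a two-finger parallel gripper is mounted at the origin on the work surface. World frame = base frame: x ahead of the robot, y to its left, z up, the work surface at z = 0. Lengths are in m, angles in degrees, forces in N, time in s.
With the tool pointing down it reaches from about 0.35 to 0.875 m from the base axis. Payload 4.2 kg.
Tool frame: the origin (TCP) lies between the finger pads; the fingertips stand 17 mm ahead of it and the grasp point (between the pads) lies 2 mm behind it; z points along the fingers, y is the line along which they close (so a half turn about z gives the same grasp; the last joint's range is limited). The gripper opens to 87 mm and grips with 3 to 60 N. Pads are 19 mm wide; open, the fingers measure 117 mm over their backs; the gripper's body (75 mm by 190 mm) begins 51 mm behind the grasp point.
Start: joints at [90.218, 22.042, 0.453, 0, -68.411, -14.817], TCP at [0.158, 0.605, 0.24] pointing down, gripper open.
Joint ranges: [-179.83, 179.83], [-69.29, 118.12], [-61.27, 80.66], [-181.25, 117.63], [-171.15, -9.14], [-177.46, 177.46]. Speed limits (degrees/s): [159.86, 159.86, 180, 180, 180, 180].

INTERFACE

Orientations are given as a 3x3 rotation matrix whose columns are the frame's x, y, z axes.
In Python, from station import r gives the robot as it stands.
- The arm moves only by the tool servo_tool, never from a script. Its argument "targets" is a list of rows, each a list of 5 numbers: the shift along the world's x, y, z in units of 30 mm (1.0 is 30 mm), then the turn about the world's z in rad, then the finger opening in mm, from 0 to 87. In form: [[x, y, z, turn, gripper], ...]. A call has exactly 5 rows; each row is the pose to reach, as a shift and turn from the pose commanded when the call began; what a row does not reach only later rows make up. A row lasts 1/12 s, in which the tool goes at most 41.7 mm and 7.16 degrees, less where a joint would pass 70% of its speed; a pose out of reach is approached as far as the arm can. A call with a gripper value outside its range is refused whole. The fingers move at their own pace and stop on an object; the grip force is fixed at half the most. Time passes only in rows, so rows that repeat a pose let the fingers close, or fill a call up. It gives the time, the measured TCP pose, the force, the opening and the grip force at its end, in the units of the state.
- r.sense(): the state, without advancing time (a new reading comes with each control period).
- r.capture(name): name is "side" or "top"; returns a dict with "pixels" (480x640x3 uint8, red, green, blue), "fx", "fy", "cx", "cy" (pixels), "dist_coeffs" ([k1, k2, p1, p2, k3] as OpenCV has them; the pictures are not rectified), "world_from_camera" (4x4, takes a point from camera to world coordinates). Camera axes: x right, y down, z forward; pixel columns grow to the right and rows downward; lengths in m; the calibration is good to about 2 mm. A picture is of the moment at which its call begins. There is no depth.
- r.finish_job(): hands the job in; it is judged then, once.
The state is a dict: "time_s": time; "joints": joint angles; "joint_velocities": joint speeds; "effort": joint torques, N m; "tcp_pos": TCP position; "ee_rot": TCP orientation; "wrist_force": force on the tool from outside, world axes, zero at the start; "moment": the same for the moment, N m; "gripper_width": opening from 0.0 (shut) to 1.0 (fully open); "gripper_force": force on a finger pad.
Only numpy, scipy, OpenCV 4.12 (cv2) and the standard library are available. Lean on these libraries where they do the work, as an engineer would, in place of code of your own. Each camera call takes 0.05 s, during which the arm holds its last target. There are 200 camera calls.

## Working session

There is one attempt and no reset: what is moved stays moved. The work goes in short steps, Python scripts to look and compute and a tool call to move; the robot and the scene stay as the last step left them, time stands still between calls to the robot, and variables do not carry over. Pictures are saved under pics/ and viewed, at most 14 in all, crops included, and the job is handed in when it is done.

Besides the shell and the picture viewer there is one more tool, called after ">>>" by a JSON object that holds its "method" and its "body". servo_tool: Moves the arm, as the interface text tells. Its arguments: {"type":"object","properties":{"targets":{"type":"array","items":{"type":"array","items":{"type":"number"}}}},"required":["targets"]}

```bash
mkdir -p pics; ls; python3 - <<'E'
from station import r
import cv2
for n in("top","side"):
    c=r.capture(n); cv2.imwrite(f"pics/{n}0.png",c["pixels"][:,:,::-1]); print(n,c["fx"],c["fy"],c["cx"],c["cy"],c["dist_coeffs"],c["world_from_camera"])
print(r.sense())
E
```

```text
pics
top 442.00684188941756 442.00684188941756 324.2874175468815 247.03322605986253 [-0.04901395  0.          0.          0.          0.        ] [[ 0.01349489 -0.99274291  0.11949642  0.43978027]
 [-0.99986389 -0.01453197 -0.00781163  0.00237299]
 [ 0.00949146 -0.11937473 -0.9928039   1.07027106]
 [ 0.          0.          0.          1.        ]]
side 513.0922586530804 513.0922586530804 316.33827917123347 236.2848509527082 [0.03385211 0.         0.         0.         0.        ] [[-0.99980734 -0.01521166  0.01240482  0.53166455]
 [-0.01954396  0.71293971 -0.70095292  0.72547006]
 [ 0.00181877 -0.70106032 -0.71309966  0.8027139 ]
 [ 0.          0.          0.          1.        ]]
{'time_s': 0.1, 'joints': array([ 9.02167718e+01,  2.20844224e+01,  3.85538019e-01, -2.39893977e-02,
       -6.84131908e+01, -1.48172751e+01]), 'joint_velocities': array([ 0.07352435, -0.06441703,  0.06995347,  0.11541971,  0.00288602,
       -0.04461016]), 'effort': array([-3.66814020e-04, -3.91687274e+01,  1.87934035e+01,  4.23191249e+00,
        1.34776978e-02, -7.36192419e-05]), 'tcp_pos': array([0.1574021 , 0.60430683, 0.23857864]), 'ee_rot': array([[ 9.67668042e-01, -2.52226911e-01, -3.81924028e-04],
       [-2.52227170e-01, -9.67666070e-01, -1.95750815e-03],
       [ 1.24161311e-04,  1.99054969e-03, -9.99998011e-01]]), 'wrist_force': array([ 0.97080607, -0.77259402,  0.20560261]), 'moment': array([ 0.03995567,  0.03299994, -0.00514188]), 'gripper_force': 0.0, 'gripper_width': 0.999258644008325}
```

View pics/top0.png

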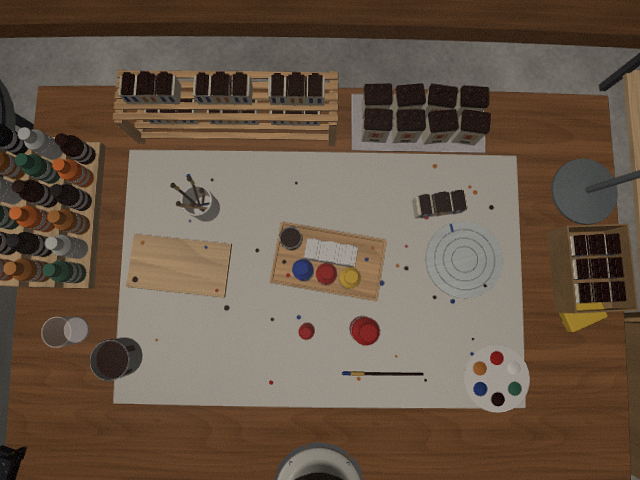

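View pics/side0.png

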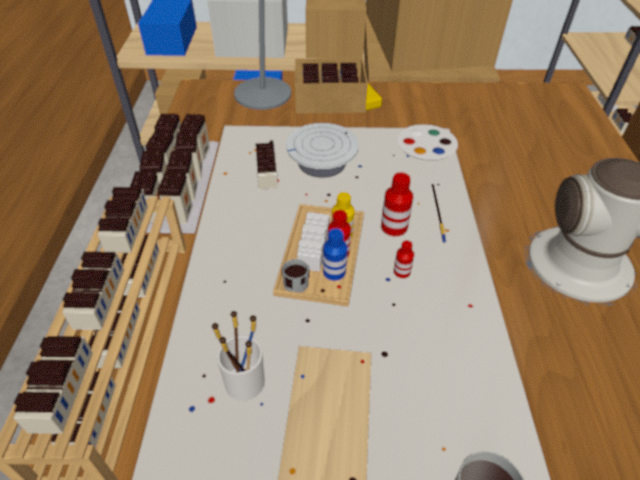

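Top view: blue, red and yellow caps at about (302,269), (326,273) and (349,278). The blank is at (330,251), the tin at (290,238), the wheel at (464,259) and the board at (179,265). The red bottles at (306,331) and (365,330) are decoys. In the side view the small and big red bottles stand apart from the tray. I'll enlarge for precision.

```bash
python3 - <<'E'
import cv2
a=cv2.imread("pics/top0.png"); b=cv2.imread("pics/side0.png")
cv2.imwrite("pics/t1.png",cv2.resize(a[215:305,265:395],None,fx=6,fy=6,interpolation=cv2.INTER_CUBIC))
cv2.imwrite("pics/s1.png",cv2.resize(b[185:305,270:400],None,fx=5,fy=5,interpolation=cv2.INTER_CUBIC))
E
```

```text
(no output)
```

View pics/t1.png

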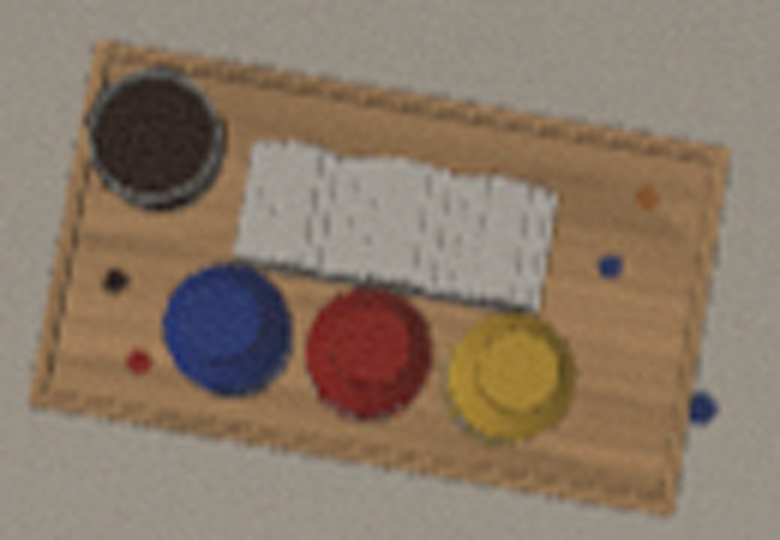

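View pics/s1.png

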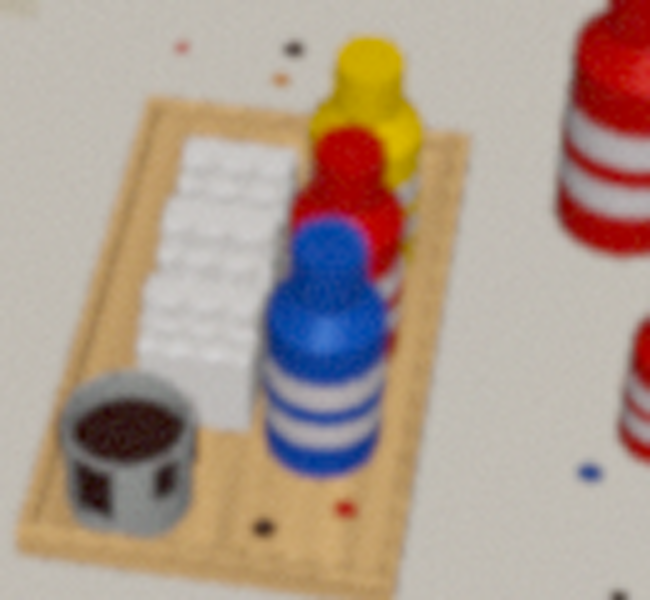

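```bash
cat >h.py <<'E'
import numpy as np,cv2
from station import r
def ray(c,px):
    K=np.array([[c["fx"],0,c["cx"]],[0,c["fy"],c["cy"]],[0,0,1]])
    p=cv2.undistortPoints(np.array(px,float).reshape(-1,1,2),K,np.array(c["dist_coeffs"])).reshape(-1,2)
    T=np.array(c["world_from_camera"]); return T[:3,3],np.c_[p,np.ones(len(p))]@T[:3,:3].T
def onz(c,px,z):
    o,d=ray(c,px); return o+d*((z-o[2])/d[:,2])[:,None]
def tri(ct,pt,cs,ps):
    o1,d1=ray(ct,pt);o2,d2=ray(cs,ps);out=[]
    for a,b in zip(d1,d2):
        s=np.linalg.lstsq(np.c_[a,-b],o2-o1,rcond=None)[0]; out.append((o1+s[0]*a+o2+s[1]*b)/2)
    return np.array(out)
def cal(n):
    return r.capture(n)
crop=lambda u,o,s:(np.array(u,float)+.5)/s-.5+np.array(o)
E
python3 - <<'E'
from h import *
np.set_printoptions(precision=4,suppress=True)
t=cal("top");s=cal("side")
f=lambda u:crop(u,(265,215),6)
g=lambda u:crop(u,(270,185),5)
tr=onz(t,f([(98,42),(730,150),(668,515),(33,405)]),.016)[:,:2]
print("tray",tr,tr.mean(0)); e=(tr[0]-tr[1]+tr[3]-tr[2]);print(np.degrees(np.arctan2(-e[0],e[1])),np.linalg.norm(tr[0]-tr[1]),np.linalg.norm(tr[1]-tr[2]))
ts=onz(s,g([(152,97),(470,135),(393,598),(18,550)]),.016)[:,:2];print("tray side",ts,ts.mean(0))
print("caps top",onz(t,f([(215,316),(368,343),(518,370)]),.120))
print("body",onz(t,f([(228,330),(369,353),(511,377)]),.084))
print("caps side z.12",onz(s,g([(331,240),(350,150),(371,58)]),.120))
print("caps tri",tri(t,f([(215,316),(368,343),(518,370)]),s,g([(331,240),(350,150),(371,58)])))
print("blank",onz(t,f([(252,140),(556,190),(540,310),(235,260)]),.066))
bd=onz(t,[(133,235),(231,243),(225,297),(127,290)],.012)[:,:2];print("board",bd,bd.mean(0))
print("wheel",onz(t,[(464,259.5)],.06))
im=cv2.cvtColor(t["pixels"],cv2.COLOR_RGB2BGR);si=cv2.cvtColor(s["pixels"],cv2.COLOR_RGB2BGR)
a=cv2.resize(im[210:310,415:515],None,fx=4,fy=4,interpolation=2);b=cv2.resize(im[225:305,115:245],None,fx=3,fy=3,interpolation=2)
d=cv2.resize(si[115:195,270:370],None,fx=4,fy=4,interpolation=2)
o=np.zeros((560,800,3),np.uint8);o[:400,:400]=a;o[:320,400:800]=d;o[320:560,405:795]=b
cv2.imwrite("pics/w.png",o)
E
```

```text
tray [[ 0.6271  0.0998]
 [ 0.587  -0.1552]
 [ 0.4408 -0.1302]
 [ 0.4808  0.1219]] [ 0.5339 -0.0159]
-8.977701920111105 0.2581253508869192 0.14824915164682176
tray side [[ 0.5848 -0.1508]
 [ 0.4402 -0.1282]
 [ 0.4812  0.1319]
 [ 0.6256  0.1119]] [ 0.533  -0.0088]
caps top [[ 0.5096  0.0457  0.12  ]
 [ 0.5007 -0.0093  0.12  ]
 [ 0.4917 -0.0632  0.12  ]]
body [[ 0.5071  0.0424  0.084 ]
 [ 0.4992 -0.0102  0.084 ]
 [ 0.491  -0.0631  0.084 ]]
caps side z.12 [[ 0.5072  0.0439  0.12  ]
 [ 0.4994 -0.0058  0.12  ]
 [ 0.4903 -0.0604  0.12  ]]
caps tri [[ 0.5083  0.0457  0.122 ]
 [ 0.5001 -0.0093  0.1168]
 [ 0.491  -0.0633  0.1176]]
blank [[ 0.5811  0.0354  0.066 ]
 [ 0.5636 -0.081   0.066 ]
 [ 0.5176 -0.0752  0.066 ]
 [ 0.535   0.041   0.066 ]]
board [[0.5898 0.4597]
 [0.5737 0.2194]
 [0.4439 0.2289]
 [0.4564 0.4658]] [0.5159 0.3434]
wheel [[ 0.5371 -0.3291  0.06  ]]
```

View pics/w.png

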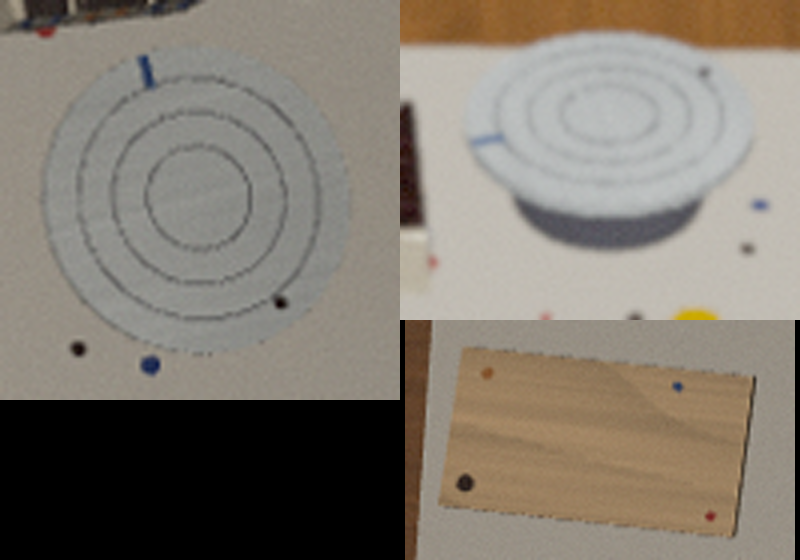

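Wheel rings are centred at about px (464.5,259.5), and the board corners run from (134,234) to (225,297). The plan is to close along tray x (−9°) and take blue first. Moving above blue now.

>>> {"method": "servo_tool", "body": {"targets": [[0.58,-0.93,0,-0.07,87],[1.17,-1.87,0,-0.147,87],[1.75,-2.8,0,-0.22,87],[2.34,-3.74,0,-0.295,87],[2.92,-4.67,0,-0.368,87]]}}

```text
time_s: 0.62
tcp_pos: [0.2456, 0.4631, 0.2393]
ee_rot: [[0.81, -0.586, -0.0], [-0.586, -0.81, -0.0], [0.0, 0.0, -1.0]]
wrist_force: [-0.3, 0.2, -0.3]
gripper_width: 1.0
gripper_force: 0.0
```

>>> {"method": "servo_tool", "body": {"targets": [[0.58,-0.93,0,-0.07,87],[1.17,-1.87,0,-0.147,87],[1.75,-2.8,0,-0.22,87],[2.34,-3.74,0,-0.295,87],[2.92,-4.67,0,-0.368,87]]}}

```text
time_s: 1.03
tcp_pos: [0.3331, 0.323, 0.2396]
ee_rot: [[0.545, -0.838, 0.0], [-0.838, -0.545, 0.0], [-0.0, -0.0, -1.0]]
wrist_force: [1.2, 0.3, 1.6]
gripper_width: 0.999
gripper_force: 0.0
```

>>> {"method": "servo_tool", "body": {"targets": [[0.58,-0.93,0,-0.07,87],[1.17,-1.87,0,-0.147,87],[1.75,-2.8,0,-0.22,87],[2.34,-3.74,0,-0.295,87],[2.92,-4.67,0,-0.368,87]]}}

```text
time_s: 1.45
tcp_pos: [0.4208, 0.1829, 0.2397]
ee_rot: [[0.207, -0.978, 0.0], [-0.978, -0.207, 0.0], [-0.0, -0.0, -1.0]]
wrist_force: [0.7, 1.1, -1.0]
gripper_width: 0.998
gripper_force: 0.0
```

>>> {"method": "servo_tool", "body": {"targets": [[0.58,-0.93,0,-0.07,87],[1.17,-1.87,0,-0.147,87],[1.75,-2.8,0,-0.22,87],[2.34,-3.74,0,-0.295,87],[2.92,-4.67,0,-0.368,70]]}}

```text
time_s: 1.87
tcp_pos: [0.5084, 0.0428, 0.2396]
ee_rot: [[-0.159, -0.987, 0.0], [-0.987, 0.159, 0.0], [-0.0, -0.0, -1.0]]
wrist_force: [1.1, 0.2, -0.6]
gripper_width: 0.976
gripper_force: 0.0
```

>>> {"method": "servo_tool", "body": {"targets": [[0,0,-0.6,0,60],[0,0,-1.2,0,60],[0,0,-1.8,0,60],[0,0,-1.8,0,60],[0,0,-1.8,0,60]]}}

```text
time_s: 2.28
tcp_pos: [0.5075, 0.0441, 0.1851]
ee_rot: [[-0.155, -0.988, -0.002], [-0.988, 0.155, -0.001], [0.001, 0.002, -1.0]]
wrist_force: [0.3, -0.0, 1.4]
gripper_width: 0.71
gripper_force: 0.0
```

>>> {"method": "servo_tool", "body": {"targets": [[0,0,-0.7,0,60],[0,0,-1.4,0,60],[0,0,-2.0,0,60],[0,0,-2.4,0,60],[0,0,-2.4,0,60]]}}

```text
time_s: 2.7
tcp_pos: [0.5071, 0.0444, 0.1125]
ee_rot: [[-0.155, -0.988, -0.003], [-0.988, 0.155, -0.001], [0.001, 0.003, -1.0]]
wrist_force: [-1.0, 0.0, -0.1]
gripper_width: 0.687
gripper_force: 0.0
```

```bash
python3 - <<'E'
from h import *
s=cal("side")["pixels"];t=cal("top")["pixels"]
o=np.hstack([cv2.resize(p,None,fx=4,fy=4,interpolation=2) for p in (s[160:290,280:380],t[205:335,270:370])])
cv2.imwrite("pics/g1.png",o[:,:,::-1])
E
```

```text
(no output)
```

View pics/g1.png

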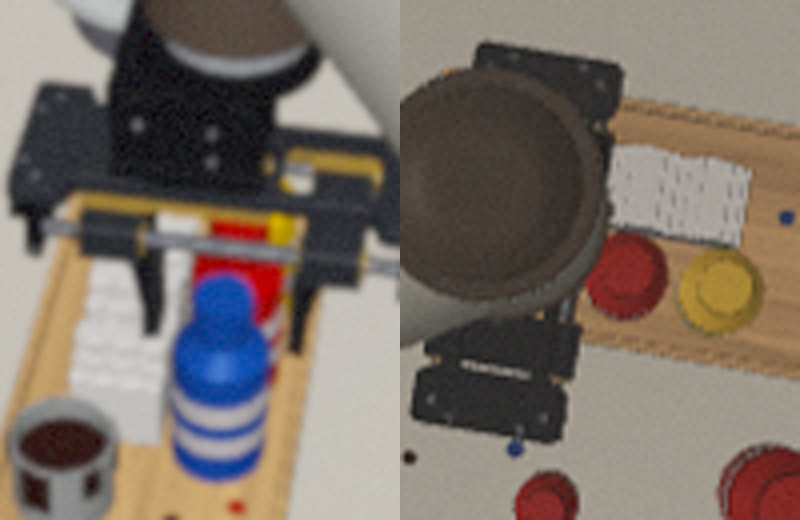

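```bash
python3 - <<'E'
from h import *
s=cal("side")
print(onz(s,[(317.5,243),(354.2,247)],.0955),onz(s,crop([(225,294)],(280,160),4),.12))
E
```

```text
[[0.54139932 0.04822231 0.0955    ]
 [0.47171769 0.05722665 0.0955    ]] [[0.50703385 0.04528559 0.12      ]]
```

>>> {"method": "servo_tool", "body": {"targets": [[0,0,0,0,20],[0,0,0,0,20],[0,0,0,0,20],[0,0,0,0,20],[0,0,0,0,20]]}}

```text
time_s: 3.27
tcp_pos: [0.508, 0.0444, 0.1139]
ee_rot: [[-0.155, -0.988, 0.001], [-0.988, 0.155, 0.0], [-0.0, -0.001, -1.0]]
wrist_force: [0.3, 0.1, 0.4]
gripper_width: 0.398
gripper_force: 0.0
```

>>> {"method": "servo_tool", "body": {"targets": [[0,0,0,0,20],[0,0,0,0,20],[0,0,0,0,20],[0,0,0,0,20],[0,0,0,0,20]]}}

```text
time_s: 3.68
tcp_pos: [0.5081, 0.0444, 0.1137]
ee_rot: [[-0.155, -0.988, 0.0], [-0.988, 0.155, 0.0], [-0.0, -0.0, -1.0]]
wrist_force: [0.3, -0.2, 0.9]
gripper_width: 0.322
gripper_force: 30.0
```

>>> {"method": "servo_tool", "body": {"targets": [[0,0,0.2,0,20],[0,0,0.5,0,20],[0,0,1.0,0,20],[0,0,1.5,0,20],[0,0,2.0,0,20]]}}

```text
time_s: 4.1
tcp_pos: [0.5076, 0.0443, 0.1746]
ee_rot: [[-0.155, -0.988, -0.001], [-0.988, 0.155, -0.0], [0.0, 0.001, -1.0]]
wrist_force: [0.2, 1.2, -1.9]
gripper_width: 0.326
gripper_force: 30.0
```

>>> {"method": "servo_tool", "body": {"targets": [[0,0.4,0,0,20],[-0.03,1.2,0,0,20],[-0.06,2.1,0,0,20],[-0.1,3.1,0,0,20],[-0.15,4.1,0,0,20]]}}

```text
time_s: 4.52
tcp_pos: [0.5027, 0.1688, 0.1733]
ee_rot: [[-0.156, -0.988, -0.001], [-0.988, 0.156, 0.0], [0.0, 0.001, -1.0]]
wrist_force: [0.3, -0.8, -0.9]
gripper_width: 0.323
gripper_force: 30.0
```

>>> {"method": "servo_tool", "body": {"targets": [[-0.03,1.0,0,0,20],[-0.06,2.0,0,0,20],[-0.09,3.0,0,0,20],[-0.12,4.0,0,0,20],[-0.15,5.0,0,0,20]]}}

```text
time_s: 4.93
tcp_pos: [0.4979, 0.3192, 0.1731]
ee_rot: [[-0.155, -0.988, -0.001], [-0.988, 0.155, -0.0], [0.001, 0.001, -1.0]]
wrist_force: [0.8, -1.0, -1.1]
gripper_width: 0.322
gripper_force: 30.0
```

>>> {"method": "servo_tool", "body": {"targets": [[-0.03,1.0,0,0,20],[-0.06,1.9,0,0,20],[-0.1,2.6,0,0,20],[-0.13,3.1,0,0,20],[-0.15,3.25,0,0,20]]}}

```text
time_s: 5.35
tcp_pos: [0.4936, 0.4173, 0.1726]
ee_rot: [[-0.153, -0.988, -0.001], [-0.988, 0.153, -0.0], [0.0, 0.001, -1.0]]
wrist_force: [0.3, 0.0, -0.7]
gripper_width: 0.329
gripper_force: 30.0
```

>>> {"method": "servo_tool", "body": {"targets": [[0,0,-0.3,0,20],[0,0,-0.8,0,20],[0,0,-1.3,0,20],[0,0,-1.6,0,20],[0,0,-1.7,0,20]]}}

```text
time_s: 5.77
tcp_pos: [0.4935, 0.4127, 0.1201]
ee_rot: [[-0.157, -0.988, -0.003], [-0.988, 0.157, -0.004], [0.004, 0.003, -1.0]]
wrist_force: [0.9, 0.5, -2.0]
gripper_width: 0.325
gripper_force: 30.0
```

>>> {"method": "servo_tool", "body": {"targets": [[0,0,-0.04,0,20],[0,0,-0.08,0,20],[0,0,-0.12,0,20],[0,0,-0.14,0,20],[0,0,-0.14,0,20]]}}

```text
time_s: 6.18
tcp_pos: [0.4946, 0.415, 0.1188]
ee_rot: [[-0.155, -0.988, 0.001], [-0.988, 0.155, 0.001], [-0.001, -0.0, -1.0]]
wrist_force: [0.1, 0.2, -1.4]
gripper_width: 0.325
gripper_force: 30.0
```

>>> {"method": "servo_tool", "body": {"targets": [[0,0,-0.02,0,20],[0,0,-0.03,0,20],[0,0,-0.03,0,30],[0,0,-0.03,0,60],[0,0,-0.03,0,60]]}}

```text
time_s: 6.6
tcp_pos: [0.4946, 0.4152, 0.1179]
ee_rot: [[-0.155, -0.988, 0.001], [-0.988, 0.155, 0.001], [-0.001, -0.001, -1.0]]
wrist_force: [0.2, -0.0, -0.4]
gripper_width: 0.425
gripper_force: 0.0
```

>>> {"method": "servo_tool", "body": {"targets": [[0,0,0,0,60],[0,0,0,0,60],[0,0,0,0,60],[0,0,0.3,0,60],[0,0,0.7,0,60]]}}

```text
time_s: 7.02
tcp_pos: [0.494, 0.4144, 0.1381]
ee_rot: [[-0.155, -0.988, -0.002], [-0.988, 0.155, -0.002], [0.002, 0.001, -1.0]]
wrist_force: [0.4, 1.0, -0.6]
gripper_width: 0.678
gripper_force: 0.0
```

>>> {"method": "servo_tool", "body": {"targets": [[0,0,0.5,0,60],[0,0,1.0,0,60],[0,0,1.5,0,60],[0.01,-0.5,1.5,0,60],[0.03,-1.6,1.5,0,60]]}}

```text
time_s: 7.43
tcp_pos: [0.4963, 0.37, 0.1861]
ee_rot: [[-0.152, -0.988, 0.005], [-0.988, 0.152, 0.005], [-0.005, -0.004, -1.0]]
wrist_force: [1.1, -0.7, -0.3]
gripper_width: 0.688
gripper_force: 0.0
```

>>> {"method": "servo_tool", "body": {"targets": [[0.02,-1.2,0,0,60],[0.04,-2.4,0,0,60],[0.05,-3.6,0,0,60],[0.06,-4.8,0,0,60],[0.07,-6.0,0,0,60]]}}

```text
time_s: 7.85
tcp_pos: [0.4976, 0.1855, 0.1852]
ee_rot: [[-0.155, -0.988, 0.002], [-0.988, 0.155, 0.001], [-0.002, -0.002, -1.0]]
wrist_force: [0.2, -0.3, 0.3]
gripper_width: 0.692
gripper_force: 0.0
```

>>> {"method": "servo_tool", "body": {"targets": [[0.02,-1.2,0,0,60],[0.04,-2.4,0,0,60],[0.05,-3.6,0,0,60],[0.06,-4.8,0,0,60],[0.07,-5.8,0,0,60]]}}

```text
time_s: 8.27
tcp_pos: [0.4996, 0.0109, 0.1852]
ee_rot: [[-0.156, -0.988, 0.002], [-0.988, 0.156, 0.0], [-0.001, -0.002, -1.0]]
wrist_force: [1.1, 0.4, 0.7]
gripper_width: 0.69
gripper_force: 0.0
```

>>> {"method": "servo_tool", "body": {"targets": [[0,-0.5,0,0,60],[0,-0.7,0,0,60],[0,-0.7,-0.3,0,60],[0,-0.7,-0.6,0,60],[0,-0.7,-0.9,0,60]]}}

```text
time_s: 8.68
tcp_pos: [0.4995, -0.0072, 0.1557]
ee_rot: [[-0.154, -0.988, 0.0], [-0.988, 0.154, 0.0], [-0.0, -0.0, -1.0]]
wrist_force: [-0.5, -0.4, -0.1]
gripper_width: 0.689
gripper_force: 0.0
```

>>> {"method": "servo_tool", "body": {"targets": [[0,0,-0.5,0,60],[0,0,-1.0,0,60],[0,0,-1.43,0,60],[0,0,-1.43,0,60],[0,0,-1.43,0,20]]}}

```text
time_s: 9.1
tcp_pos: [0.499, -0.0074, 0.1124]
ee_rot: [[-0.154, -0.988, -0.003], [-0.988, 0.154, -0.001], [0.001, 0.003, -1.0]]
wrist_force: [0.8, -0.0, -0.1]
gripper_width: 0.661
gripper_force: 0.0
```

>>> {"method": "servo_tool", "body": {"targets": [[0,0,0,0,20],[0,0,0,0,20],[0,0,0,0,20],[0,0,0,0,20],[0,0,0,0,20]]}}

```text
time_s: 9.52
tcp_pos: [0.4998, -0.008, 0.1141]
ee_rot: [[-0.155, -0.988, 0.001], [-0.988, 0.155, 0.0], [-0.001, -0.001, -1.0]]
wrist_force: [0.7, -0.9, 0.9]
gripper_width: 0.323
gripper_force: 30.1
```

>>> {"method": "servo_tool", "body": {"targets": [[0,0,0,0,20],[0,0,0,0,20],[0,0,0,0,20],[0,0,0,0,20],[0,0,0,0,20]]}}

```text
time_s: 9.93
tcp_pos: [0.4999, -0.0081, 0.114]
ee_rot: [[-0.155, -0.988, 0.001], [-0.988, 0.155, 0.0], [-0.0, -0.001, -1.0]]
wrist_force: [0.6, -0.7, 2.6]
gripper_width: 0.322
gripper_force: 30.0
```

>>> {"method": "servo_tool", "body": {"targets": [[0,0,0.2,0,20],[0,0,0.5,0,20],[0,0,1.0,0,20],[0,0,1.5,0,20],[0,0,2.0,0,20]]}}

```text
time_s: 10.35
tcp_pos: [0.499, -0.0082, 0.1744]
ee_rot: [[-0.156, -0.988, -0.001], [-0.988, 0.156, -0.0], [0.0, 0.001, -1.0]]
wrist_force: [-0.1, -0.2, -0.7]
gripper_width: 0.327
gripper_force: 30.0
```

Red is held. Carrying it to y≈0.343, then setting it down and releasing.

>>> {"method": "servo_tool", "body": {"targets": [[0,0.4,0,0,20],[-0.01,1.2,0,0,20],[-0.03,2.1,0,0,20],[-0.04,3.1,0,0,20],[-0.05,4.1,0,0,20]]}}

```text
time_s: 10.77
tcp_pos: [0.4972, 0.1163, 0.1732]
ee_rot: [[-0.156, -0.988, -0.001], [-0.988, 0.156, -0.0], [0.0, 0.001, -1.0]]
wrist_force: [1.2, -0.9, -1.1]
gripper_width: 0.323
gripper_force: 30.0
```

>>> {"method": "servo_tool", "body": {"targets": [[-0.01,1.0,0,0,20],[-0.02,2.0,0,0,20],[-0.03,3.0,0,0,20],[-0.04,4.0,0,0,20],[-0.05,4.9,0,0,20]]}}

```text
time_s: 11.18
tcp_pos: [0.4955, 0.264, 0.1729]
ee_rot: [[-0.155, -0.988, -0.001], [-0.988, 0.155, -0.0], [0.001, 0.001, -1.0]]
wrist_force: [0.5, -0.2, -1.3]
gripper_width: 0.324
gripper_force: 30.0
```

>>> {"method": "servo_tool", "body": {"targets": [[-0.02,0.8,0,0,20],[-0.04,1.5,0,0,20],[-0.06,2.1,0,0,20],[-0.07,2.5,0,0,20],[-0.07,2.7,0,0,20]]}}

```text
time_s: 11.6
tcp_pos: [0.4939, 0.3444, 0.173]
ee_rot: [[-0.154, -0.988, -0.001], [-0.988, 0.154, -0.0], [0.001, 0.001, -1.0]]
wrist_force: [0.6, 0.6, -0.8]
gripper_width: 0.325
gripper_force: 30.0
```

>>> {"method": "servo_tool", "body": {"targets": [[0,0,-0.3,0,20],[0,0,-0.8,0,20],[0,0,-1.3,0,20],[0,0,-1.6,0,20],[0,0,-1.7,0,20]]}}

```text
time_s: 12.02
tcp_pos: [0.4935, 0.341, 0.1202]
ee_rot: [[-0.157, -0.988, -0.003], [-0.988, 0.157, -0.003], [0.004, 0.003, -1.0]]
wrist_force: [-0.3, 0.3, -1.6]
gripper_width: 0.323
gripper_force: 30.0
```

>>> {"method": "servo_tool", "body": {"targets": [[0,0,-0.05,0,20],[0,0,-0.1,0,20],[0,0,-0.14,0,20],[0,0,-0.17,0,20],[0,0,-0.17,0,20]]}}

```text
time_s: 12.43
tcp_pos: [0.4947, 0.3432, 0.1181]
ee_rot: [[-0.155, -0.988, 0.001], [-0.988, 0.155, 0.001], [-0.001, -0.001, -1.0]]
wrist_force: [0.4, -0.1, -1.0]
gripper_width: 0.322
gripper_force: 30.0
```

>>> {"method": "servo_tool", "body": {"targets": [[0,0,0,0,30],[0,0,0,0,60],[0,0,0,0,60],[0,0,0,0,60],[0,0,0,0,60]]}}

```text
time_s: 12.85
tcp_pos: [0.4944, 0.343, 0.1176]
ee_rot: [[-0.155, -0.988, 0.0], [-0.988, 0.155, 0.0], [-0.0, -0.0, -1.0]]
wrist_force: [0.2, -0.9, 0.1]
gripper_width: 0.559
gripper_force: 0.0
```

>>> {"method": "servo_tool", "body": {"targets": [[0,0,0,0,60],[0,0,0.3,0,60],[0,0,0.9,0,60],[0,0,1.6,0,60],[0,0,2.2,0,60]]}}

```text
time_s: 13.27
tcp_pos: [0.4947, 0.343, 0.1853]
ee_rot: [[-0.155, -0.988, 0.001], [-0.988, 0.155, 0.0], [-0.0, -0.001, -1.0]]
wrist_force: [0.4, -0.6, 0.4]
gripper_width: 0.692
gripper_force: 0.0
```

>>> {"method": "servo_tool", "body": {"targets": [[0,-0.6,0,0,60],[-0.01,-1.6,0,0,60],[-0.03,-2.7,0,0,60],[-0.04,-3.8,0,0,60],[-0.05,-4.9,0,0,60]]}}

```text
time_s: 13.68
tcp_pos: [0.4927, 0.1947, 0.1843]
ee_rot: [[-0.155, -0.988, 0.001], [-0.988, 0.155, 0.0], [-0.001, -0.001, -1.0]]
wrist_force: [1.2, -0.8, 0.1]
gripper_width: 0.692
gripper_force: 0.0
```

>>> {"method": "servo_tool", "body": {"targets": [[0,-1.1,0,0,60],[-0.01,-2.2,0,0,60],[-0.02,-3.3,0,0,60],[-0.02,-4.4,0,0,60],[-0.03,-5.5,0,0,60]]}}

```text
time_s: 14.1
tcp_pos: [0.4919, 0.0294, 0.1845]
ee_rot: [[-0.155, -0.988, 0.001], [-0.988, 0.155, 0.0], [-0.001, -0.001, -1.0]]
wrist_force: [0.1, 0.1, 0.4]
gripper_width: 0.687
gripper_force: 0.0
```

>>> {"method": "servo_tool", "body": {"targets": [[-0.01,-1.0,0,0,60],[-0.02,-1.9,0,0,60],[-0.03,-2.6,0,0,60],[-0.03,-3.0,0,0,60],[-0.03,-3.1,0,0,60]]}}

```text
time_s: 14.52
tcp_pos: [0.491, -0.0638, 0.1842]
ee_rot: [[-0.158, -0.987, 0.001], [-0.987, 0.158, -0.0], [-0.0, -0.001, -1.0]]
wrist_force: [-0.0, 0.0, -0.2]
gripper_width: 0.689
gripper_force: 0.0
```

>>> {"method": "servo_tool", "body": {"targets": [[0,0,-0.5,0,60],[0,0,-1.1,0,60],[0,0,-1.7,0,60],[0,0,-2.2,0,60],[0,0,-2.33,0,60]]}}

```text
time_s: 14.93
tcp_pos: [0.4898, -0.0617, 0.1117]
ee_rot: [[-0.155, -0.988, -0.004], [-0.988, 0.155, -0.0], [0.001, 0.004, -1.0]]
wrist_force: [-0.0, 1.5, 1.3]
gripper_width: 0.693
gripper_force: 0.0
```

>>> {"method": "servo_tool", "body": {"targets": [[0,0,0,0,20],[0,0,0,0,20],[0,0,0,0,20],[0,0,0,0,20],[0,0,0,0,20]]}}

```text
time_s: 15.35
tcp_pos: [0.4916, -0.062, 0.1145]
ee_rot: [[-0.155, -0.988, 0.002], [-0.988, 0.155, 0.0], [-0.001, -0.002, -1.0]]
wrist_force: [0.1, -0.2, -0.0]
gripper_width: 0.397
gripper_force: 0.0
```

>>> {"method": "servo_tool", "body": {"targets": [[0,0,0,0,20],[0,0,0,0,20],[0,0,0,0,20],[0,0,0,0,20],[0,0,0,0,20]]}}

```text
time_s: 15.77
tcp_pos: [0.4916, -0.0621, 0.1141]
ee_rot: [[-0.155, -0.988, 0.001], [-0.988, 0.155, -0.0], [-0.0, -0.001, -1.0]]
wrist_force: [0.4, 0.6, 5.1]
gripper_width: 0.323
gripper_force: 30.0
```

>>> {"method": "servo_tool", "body": {"targets": [[0,0,0.2,0,20],[0,0,0.5,0,20],[0,0,1.0,0,20],[0,0,1.5,0,20],[0,0,2.0,0,20]]}}

```text
time_s: 16.18
tcp_pos: [0.4905, -0.0622, 0.1743]
ee_rot: [[-0.156, -0.988, -0.001], [-0.988, 0.156, 0.0], [0.0, 0.001, -1.0]]
wrist_force: [0.6, -0.1, -1.0]
gripper_width: 0.328
gripper_force: 30.0
```

>>> {"method": "servo_tool", "body": {"targets": [[0,0.4,0,0,20],[0.01,1.2,0,0,20],[0.02,2.1,0,0,20],[0.03,3.1,0,0,20],[0.04,4.1,0,0,20]]}}

```text
time_s: 16.6
tcp_pos: [0.4917, 0.0618, 0.1739]
ee_rot: [[-0.156, -0.988, -0.0], [-0.988, 0.156, 0.0], [-0.0, 0.0, -1.0]]
wrist_force: [0.1, 0.2, -1.3]
gripper_width: 0.324
gripper_force: 30.0
```

>>> {"method": "servo_tool", "body": {"targets": [[0.01,1.0,0,0,20],[0.02,2.0,0,0,20],[0.03,3.0,0,0,20],[0.03,3.9,0,0,20],[0.04,4.7,0,0,20]]}}

```text
time_s: 17.02
tcp_pos: [0.4929, 0.2035, 0.1737]
ee_rot: [[-0.155, -0.988, -0.001], [-0.988, 0.155, -0.0], [0.0, 0.001, -1.0]]
wrist_force: [-0.6, -0.1, -2.3]
gripper_width: 0.329
gripper_force: 30.0
```

>>> {"method": "servo_tool", "body": {"targets": [[0.01,0.8,0,0,20],[0.02,1.4,0,0,20],[0.03,1.9,0,0,20],[0.03,2.2,0,0,20],[0.03,2.33,0,0,20]]}}

```text
time_s: 17.43
tcp_pos: [0.4943, 0.2727, 0.1735]
ee_rot: [[-0.155, -0.988, -0.0], [-0.988, 0.155, -0.0], [0.0, 0.0, -1.0]]
wrist_force: [0.2, -0.3, -1.3]
gripper_width: 0.326
gripper_force: 30.0
```

>>> {"method": "servo_tool", "body": {"targets": [[0,0,-0.3,0,20],[0,0,-0.8,0,20],[0,0,-1.3,0,20],[0,0,-1.6,0,20],[0,0,-1.7,0,20]]}}

```text
time_s: 17.85
tcp_pos: [0.4933, 0.27, 0.1204]
ee_rot: [[-0.157, -0.988, -0.004], [-0.988, 0.157, -0.003], [0.003, 0.003, -1.0]]
wrist_force: [-1.0, 0.8, -1.2]
gripper_width: 0.323
gripper_force: 30.0
```

>>> {"method": "servo_tool", "body": {"targets": [[0,0,-0.05,0,20],[0,0,-0.1,0,20],[0,0,-0.14,0,20],[0,0,-0.17,0,20],[0,0,-0.17,0,20]]}}

```text
time_s: 18.27
tcp_pos: [0.4948, 0.2721, 0.1182]
ee_rot: [[-0.155, -0.988, 0.001], [-0.988, 0.155, 0.001], [-0.001, -0.001, -1.0]]
wrist_force: [0.3, 0.5, 0.1]
gripper_width: 0.324
gripper_force: 30.0
```

>>> {"method": "servo_tool", "body": {"targets": [[0,0,0,0,30],[0,0,0,0,60],[0,0,0,0,60],[0,0,0,0,60],[0,0,0,0,60]]}}

```text
time_s: 18.68
tcp_pos: [0.4944, 0.2719, 0.1176]
ee_rot: [[-0.155, -0.988, 0.0], [-0.988, 0.155, 0.0], [-0.0, -0.0, -1.0]]
wrist_force: [-0.4, 0.4, 0.6]
gripper_width: 0.563
gripper_force: 0.0
```

>>> {"method": "servo_tool", "body": {"targets": [[0,0,0,0,60],[0,0,0.3,0,60],[0,0,0.9,0,70],[0,0,1.6,0,80],[0,0,2.2,0,80]]}}

```text
time_s: 19.1
tcp_pos: [0.4946, 0.2719, 0.1852]
ee_rot: [[-0.155, -0.988, 0.001], [-0.988, 0.155, 0.0], [-0.0, -0.001, -1.0]]
wrist_force: [0.3, -0.4, 0.2]
gripper_width: 0.833
gripper_force: 0.0
```

```bash
python3 - <<'E'
from h import *
s=cal("side")["pixels"];t=cal("top")["pixels"]
cv2.imwrite("pics/v2.png",np.hstack([cv2.resize(t[100:360,110:510],(400,260)),cv2.resize(s[100:480,150:480],(330,380))[:260]])[:,:,::-1])
cv2.imwrite("pics/side2.png",s[:,:,::-1])
E
```

```text
(no output)
```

View pics/side2.png

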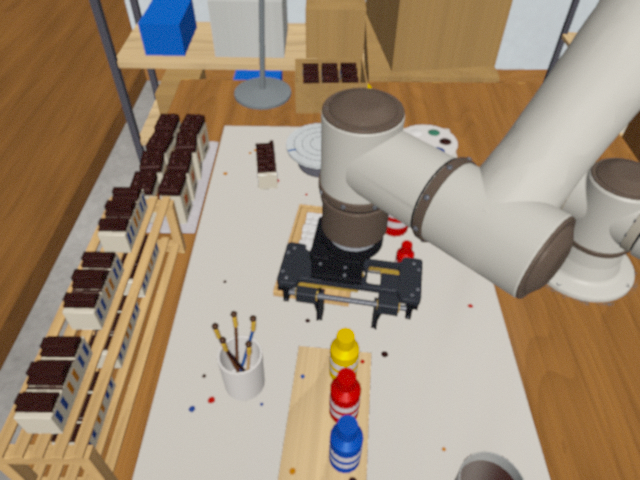

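Side view: all three bottles stand on the board (yellow (344,350), red (345,395), blue (346,440)). Next I take the blank.

>>> {"method": "servo_tool", "body": {"targets": [[0.2,-1.0,0,0,80],[0.4,-2.1,0,0,80],[0.6,-3.2,0,0,80],[0.8,-4.3,0,0,80],[1.0,-5.4,0,0,80]]}}

```text
time_s: 19.62
tcp_pos: [0.5241, 0.1083, 0.1832]
ee_rot: [[-0.155, -0.988, -0.001], [-0.988, 0.155, -0.0], [0.0, 0.001, -1.0]]
wrist_force: [0.4, 0.0, -0.8]
gripper_width: 0.92
gripper_force: 0.0
```

>>> {"method": "servo_tool", "body": {"targets": [[0.2,-1.1,0,0,80],[0.4,-2.2,0,0,80],[0.6,-3.2,0,0,80],[0.75,-4.0,0,0,80],[0.84,-4.3,0,0,80]]}}

```text
time_s: 20.03
tcp_pos: [0.5493, -0.022, 0.1831]
ee_rot: [[-0.158, -0.987, -0.001], [-0.987, 0.158, -0.0], [0.001, 0.001, -1.0]]
wrist_force: [1.0, 0.7, 0.4]
gripper_width: 0.921
gripper_force: 0.0
```

>>> {"method": "servo_tool", "body": {"targets": [[0,0,-0.5,0,80],[0,0,-1.2,0,80],[0,0,-2.0,0,80],[0,0,-2.4,0,80],[0,0,-2.4,0,80]]}}

```text
time_s: 20.45
tcp_pos: [0.5472, -0.0192, 0.1081]
ee_rot: [[-0.156, -0.988, -0.007], [-0.988, 0.156, -0.001], [0.002, 0.007, -1.0]]
wrist_force: [0.3, -0.6, 0.4]
gripper_width: 0.92
gripper_force: 0.0
```

```bash
python3 - <<'E'
from h import *
s=cal("side")["pixels"]
cv2.imwrite("pics/g2.png",cv2.resize(s[150:310,250:410],None,fx=3.5,fy=3.5,interpolation=2)[:,:,::-1])
E
```

```text
(no output)
```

View pics/g2.png

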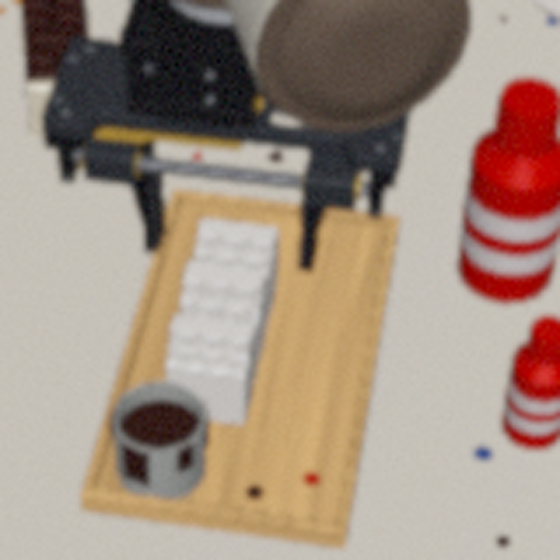

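The fingers straddle the blank, with tips at (152,250) and (306,270) in the crop. Descending and gripping.

>>> {"method": "servo_tool", "body": {"targets": [[0,0,-0.5,0,80],[0,0,-1.1,0,80],[0,0,-1.7,0,80],[0,0,-2.1,0,80],[0,0,-2.33,0,80]]}}

```text
time_s: 20.92
tcp_pos: [0.5498, -0.0188, 0.0413]
ee_rot: [[-0.155, -0.988, 0.0], [-0.988, 0.155, -0.0], [0.0, -0.0, -1.0]]
wrist_force: [-0.3, -0.9, -0.3]
gripper_width: 0.917
gripper_force: 0.0
```

>>> {"method": "servo_tool", "body": {"targets": [[0,0,0,0,80],[0,0,0,0,35],[0,0,0,0,35],[0,0,0,0,35],[0,0,0,0,35]]}}

```text
time_s: 21.33
tcp_pos: [0.5502, -0.019, 0.0425]
ee_rot: [[-0.155, -0.988, 0.002], [-0.988, 0.155, 0.0], [-0.001, -0.002, -1.0]]
wrist_force: [-0.3, -0.5, 1.2]
gripper_width: 0.704
gripper_force: 0.0
```

>>> {"method": "servo_tool", "body": {"targets": [[0,0,0,0,35],[0,0,0,0,35],[0,0,0,0,35],[0,0,0,0,35],[0,0,0,0,35]]}}

```text
time_s: 21.75
tcp_pos: [0.5503, -0.0191, 0.042]
ee_rot: [[-0.155, -0.988, 0.001], [-0.988, 0.155, 0.0], [-0.0, -0.001, -1.0]]
wrist_force: [1.0, -0.2, 2.1]
gripper_width: 0.526
gripper_force: 30.0
```

>>> {"method": "servo_tool", "body": {"targets": [[0,0,0.1,0,35],[0,0,0.3,0,35],[0,0,0.6,0,35],[0,0,0.9,0,35],[0,0,1.0,0,35]]}}

```text
time_s: 22.17
tcp_pos: [0.5504, -0.0191, 0.0733]
ee_rot: [[-0.155, -0.988, 0.003], [-0.988, 0.155, 0.0], [-0.001, -0.003, -1.0]]
wrist_force: [0.6, 0.5, -2.5]
gripper_width: 0.527
gripper_force: 30.0
```

```bash
python3 - <<'E'
from h import *
print(onz(cal("top"),[(464.5,259.3)],.06),onz(cal("side"),[(322,143.8)],.06))
E
```

```text
[[ 0.53755006 -0.33027054  0.06      ]] [[ 0.53688315 -0.32437903  0.06      ]]
```

>>> {"method": "servo_tool", "body": {"targets": [[0,0,0.4,0,35],[0,0,0.9,0,35],[0,0,1.4,0,35],[0,0,1.8,0,35],[0,0,2.0,0,35]]}}

```text
time_s: 22.68
tcp_pos: [0.5501, -0.0191, 0.1329]
ee_rot: [[-0.155, -0.988, 0.002], [-0.988, 0.155, 0.0], [-0.001, -0.002, -1.0]]
wrist_force: [0.7, 0.0, -3.2]
gripper_width: 0.526
gripper_force: 30.0
```

>>> {"method": "servo_tool", "body": {"targets": [[0,-0.3,0,0,35],[-0.04,-0.9,0,0,35],[-0.08,-1.7,0,0,35],[-0.12,-2.6,0,0,35],[-0.15,-3.5,0,0,35]]}}

```text
time_s: 23.1
tcp_pos: [0.5439, -0.1254, 0.1302]
ee_rot: [[-0.155, -0.988, -0.003], [-0.988, 0.155, 0.0], [0.0, 0.003, -1.0]]
wrist_force: [0.2, -0.2, -3.1]
gripper_width: 0.524
gripper_force: 30.0
```

>>> {"method": "servo_tool", "body": {"targets": [[-0.04,-0.9,0,0,35],[-0.08,-1.8,0,0,35],[-0.12,-2.7,0,0,35],[-0.15,-3.5,0,0,35],[-0.18,-4.3,0,0,35]]}}

```text
time_s: 23.52
tcp_pos: [0.5383, -0.2548, 0.13]
ee_rot: [[-0.156, -0.988, -0.003], [-0.988, 0.156, 0.001], [-0.001, 0.003, -1.0]]
wrist_force: [0.1, -0.0, -3.2]
gripper_width: 0.529
gripper_force: 30.0
```

>>> {"method": "servo_tool", "body": {"targets": [[-0.03,-0.7,0,0,35],[-0.06,-1.3,0,0,35],[-0.08,-1.8,0,0,35],[-0.1,-2.2,0,0,35],[-0.11,-2.48,0,0,35]]}}

```text
time_s: 23.93
tcp_pos: [0.5357, -0.3288, 0.1306]
ee_rot: [[-0.156, -0.988, -0.001], [-0.988, 0.156, 0.001], [-0.0, 0.002, -1.0]]
wrist_force: [0.2, 0.5, -2.6]
gripper_width: 0.524
gripper_force: 30.0
```

>>> {"method": "servo_tool", "body": {"targets": [[0,0,-0.2,0,35],[0,0,-0.5,0,35],[0,0,-0.8,0,35],[0,0,-1.0,0,35],[0,0,-1.1,0,35]]}}

```text
time_s: 24.35
tcp_pos: [0.5356, -0.3264, 0.0966]
ee_rot: [[-0.154, -0.988, -0.003], [-0.988, 0.154, 0.001], [-0.001, 0.003, -1.0]]
wrist_force: [-0.4, 0.3, -3.6]
gripper_width: 0.525
gripper_force: 30.0
```

>>> {"method": "servo_tool", "body": {"targets": [[0,0,-0.04,0,35],[0,0,-0.08,0,35],[0,0,-0.11,0,35],[0,0,-0.14,0,35],[0,0,-0.14,0,35]]}}

```text
time_s: 24.77
tcp_pos: [0.5365, -0.3276, 0.0945]
ee_rot: [[-0.155, -0.988, 0.0], [-0.988, 0.155, -0.0], [0.0, -0.0, -1.0]]
wrist_force: [0.8, 0.5, -2.6]
gripper_width: 0.529
gripper_force: 30.0
```

>>> {"method": "servo_tool", "body": {"targets": [[0,0,-0.02,0,35],[0,0,-0.03,0,35],[0,0,-0.03,0,35],[0,0,-0.03,0,50],[0,0,-0.03,0,80]]}}

```text
time_s: 25.18
tcp_pos: [0.537, -0.3279, 0.0942]
ee_rot: [[-0.155, -0.988, 0.002], [-0.988, 0.155, -0.001], [0.001, -0.002, -1.0]]
wrist_force: [-0.3, -0.5, 0.6]
gripper_width: 0.59
gripper_force: 0.0
```

>>> {"method": "servo_tool", "body": {"targets": [[0,0,0,0,80],[0,0,0,0,80],[0,0,0,0,80],[0,0,0,0,80],[0,0,0,0,80]]}}

```text
time_s: 25.6
tcp_pos: [0.5364, -0.3276, 0.0934]
ee_rot: [[-0.155, -0.988, 0.0], [-0.988, 0.155, -0.0], [0.0, -0.0, -1.0]]
wrist_force: [0.1, -0.7, 0.1]
gripper_width: 0.894
gripper_force: 0.0
```

>>> {"method": "servo_tool", "body": {"targets": [[0,0,0,0,80],[0,0,0.3,0,80],[0,0,0.9,0,80],[0,0,1.7,0,80],[0,0,2.5,0,80]]}}

```text
time_s: 26.02
tcp_pos: [0.5361, -0.3276, 0.1695]
ee_rot: [[-0.155, -0.988, -0.001], [-0.988, 0.155, 0.0], [0.0, 0.001, -1.0]]
wrist_force: [0.1, -0.7, -0.2]
gripper_width: 0.92
gripper_force: 0.0
```

>>> {"method": "servo_tool", "body": {"targets": [[0,0,0.5,0,80],[0,0.4,0.5,0,80],[-0.1,1.4,0.5,0,70],[-0.2,2.5,0.5,0,60],[-0.3,3.6,0.5,0,60]]}}

```text
time_s: 26.43
tcp_pos: [0.5265, -0.2182, 0.183]
ee_rot: [[-0.157, -0.988, -0.001], [-0.988, 0.157, 0.0], [-0.0, 0.001, -1.0]]
wrist_force: [0.3, 0.3, -0.2]
gripper_width: 0.776
gripper_force: 0.0
```

>>> {"method": "servo_tool", "body": {"targets": [[-0.1,1.1,0,0,60],[-0.2,2.2,0,0,60],[-0.3,3.3,0,0,60],[-0.4,4.4,0,0,60],[-0.5,5.5,0,0,60]]}}

```text
time_s: 26.85
tcp_pos: [0.5114, -0.0527, 0.1833]
ee_rot: [[-0.155, -0.988, -0.001], [-0.988, 0.155, 0.0], [-0.0, 0.001, -1.0]]
wrist_force: [1.1, 0.8, -0.3]
gripper_width: 0.692
gripper_force: 0.0
```

```bash
python3 - <<'E'
from h import *
s=cal("side")["pixels"];t=cal("top")["pixels"]
cv2.imwrite("pics/v3.png",np.hstack([cv2.resize(p,None,fx=4,fy=4,interpolation=2) for p in(t[190:310,415:515],s[95:215,260:360])])[:,:,::-1])
E
```

```text
(no output)
```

View pics/v3.png

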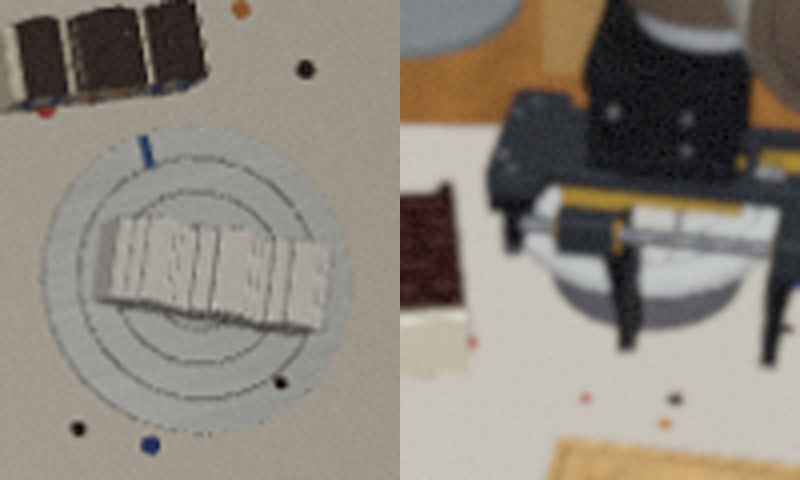

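```bash
python3 - <<'E'
from h import *
t=cal("top")
for z in(.104,.12): 
    p=onz(t,crop([(118,218),(330,241),(322,330),(108,302)],(415,190),4),z);print(p.mean(0),p)
E
```

```text
[ 0.53680858 -0.32726498  0.104     ] [[ 0.56646769 -0.2708657   0.104     ]
 [ 0.55534403 -0.38993958  0.104     ]
 [ 0.50572088 -0.38382288  0.104     ]
 [ 0.51970174 -0.26443175  0.104     ]]
[ 0.53520194 -0.32180666  0.12      ] [[ 0.56436993 -0.26634127  0.12      ]
 [ 0.55343046 -0.38344347  0.12      ]
 [ 0.504629   -0.37742805  0.12      ]
 [ 0.51837836 -0.26001386  0.12      ]]
```

The blank is at (0.537,−0.327), within about 3 mm of the wheel axis. Returning yellow first.

>>> {"method": "servo_tool", "body": {"targets": [[-0.05,1.0,0,0,60],[-0.12,2.1,0,0,60],[-0.18,3.2,0,0,60],[-0.24,4.3,0,0,60],[-0.3,5.4,0,0,60]]}}

```text
time_s: 27.42
tcp_pos: [0.5031, 0.1079, 0.1833]
ee_rot: [[-0.157, -0.988, -0.0], [-0.988, 0.157, -0.0], [0.0, 0.0, -1.0]]
wrist_force: [0.9, -0.2, 0.2]
gripper_width: 0.691
gripper_force: 0.0
```

>>> {"method": "servo_tool", "body": {"targets": [[-0.06,1.1,0,0,60],[-0.12,2.2,0,0,60],[-0.2,3.4,0,0,60],[-0.26,4.6,0,0,60],[-0.3,5.48,0,0,60]]}}

```text
time_s: 27.83
tcp_pos: [0.4944, 0.2735, 0.1832]
ee_rot: [[-0.155, -0.988, 0.0], [-0.988, 0.155, 0.0], [-0.0, -0.0, -1.0]]
wrist_force: [0.2, -1.1, -0.5]
gripper_width: 0.69
gripper_force: 0.0
```

>>> {"method": "servo_tool", "body": {"targets": [[0,0,0,0,60],[0,0,-0.6,0,60],[0,0,-1.3,0,60],[0,0,-1.9,0,60],[0,0,-2.2,0,60]]}}

```text
time_s: 28.25
tcp_pos: [0.4935, 0.2697, 0.1149]
ee_rot: [[-0.157, -0.988, -0.004], [-0.988, 0.157, -0.003], [0.003, 0.003, -1.0]]
wrist_force: [0.3, -0.8, 0.1]
gripper_width: 0.689
gripper_force: 0.0
```

>>> {"method": "servo_tool", "body": {"targets": [[0,0,0,0,60],[0,0,0,0,20],[0,0,0,0,20],[0,0,0,0,20],[0,0,0,0,20]]}}

```text
time_s: 28.67
tcp_pos: [0.4949, 0.2721, 0.1186]
ee_rot: [[-0.155, -0.988, 0.002], [-0.988, 0.155, 0.001], [-0.002, -0.001, -1.0]]
wrist_force: [-0.6, 0.9, 0.1]
gripper_width: 0.471
gripper_force: 0.0
```

>>> {"method": "servo_tool", "body": {"targets": [[0,0,0,0,20],[0,0,0,0,20],[0,0,0,0,20],[0,0,0,0,20],[0,0,0,0,20]]}}

```text
time_s: 29.08
tcp_pos: [0.4948, 0.272, 0.118]
ee_rot: [[-0.155, -0.988, 0.001], [-0.988, 0.155, 0.001], [-0.001, -0.001, -1.0]]
wrist_force: [-0.0, -0.0, 2.6]
gripper_width: 0.325
gripper_force: 30.0
```

>>> {"method": "servo_tool", "body": {"targets": [[0,0,0.2,0,20],[0,0,0.5,0,20],[0,0,1.0,0,20],[0,0,1.5,0,20],[0,0,2.0,0,20]]}}

```text
time_s: 29.5
tcp_pos: [0.4941, 0.2716, 0.1783]
ee_rot: [[-0.155, -0.988, -0.001], [-0.988, 0.155, -0.0], [0.001, 0.001, -1.0]]
wrist_force: [0.4, 0.3, -1.5]
gripper_width: 0.327
gripper_force: 30.0
```

>>> {"method": "servo_tool", "body": {"targets": [[0,-0.4,0,0,20],[-0.01,-1.2,0,0,20],[-0.02,-2.1,0,0,20],[-0.03,-3.1,0,0,20],[-0.04,-4.1,0,0,20]]}}

```text
time_s: 29.92
tcp_pos: [0.4921, 0.1469, 0.1768]
ee_rot: [[-0.155, -0.988, -0.002], [-0.988, 0.155, -0.0], [0.001, 0.001, -1.0]]
wrist_force: [0.0, 0.4, -1.7]
gripper_width: 0.324
gripper_force: 30.0
```

>>> {"method": "servo_tool", "body": {"targets": [[-0.01,-1.0,0,0,20],[-0.02,-2.0,0,0,20],[-0.03,-3.0,0,0,20],[-0.03,-3.9,0,0,20],[-0.04,-4.7,0,0,20]]}}

```text
time_s: 30.33
tcp_pos: [0.4906, 0.0055, 0.177]
ee_rot: [[-0.156, -0.988, -0.002], [-0.988, 0.156, -0.0], [0.0, 0.002, -1.0]]
wrist_force: [0.3, 0.3, -0.7]
gripper_width: 0.323
gripper_force: 30.0
```

>>> {"method": "servo_tool", "body": {"targets": [[-0.01,-0.9,0,0,20],[-0.02,-1.6,0,0,20],[-0.03,-2.1,0,0,20],[-0.03,-2.33,0,0,20],[-0.03,-2.33,0,0,20]]}}

```text
time_s: 30.75
tcp_pos: [0.4902, -0.0635, 0.177]
ee_rot: [[-0.158, -0.987, -0.001], [-0.987, 0.158, 0.0], [0.0, 0.001, -1.0]]
wrist_force: [0.3, -0.2, -2.0]
gripper_width: 0.325
gripper_force: 30.0
```

>>> {"method": "servo_tool", "body": {"targets": [[0,0,-0.3,0,20],[0,0,-0.8,0,20],[0,0,-1.4,0,20],[0,0,-1.8,0,20],[0,0,-1.95,0,20]]}}

```text
time_s: 31.17
tcp_pos: [0.4894, -0.0613, 0.1164]
ee_rot: [[-0.154, -0.988, -0.005], [-0.988, 0.154, -0.0], [0.001, 0.005, -1.0]]
wrist_force: [-0.1, 1.2, -0.6]
gripper_width: 0.321
gripper_force: 30.0
```

>>> {"method": "servo_tool", "body": {"targets": [[0,0,-0.05,0,20],[0,0,-0.1,0,20],[0,0,-0.15,0,20],[0,0,-0.18,0,20],[0,0,-0.18,0,20]]}}

```text
time_s: 31.58
tcp_pos: [0.4915, -0.062, 0.1141]
ee_rot: [[-0.155, -0.988, 0.001], [-0.988, 0.155, 0.0], [-0.0, -0.001, -1.0]]
wrist_force: [-0.1, -0.6, -0.9]
gripper_width: 0.32
gripper_force: 30.0
```

>>> {"method": "servo_tool", "body": {"targets": [[0,0,0,0,30],[0,0,0,0,60],[0,0,0,0,60],[0,0,0,0,60],[0,0,0,0,60]]}}

```text
time_s: 32.0
tcp_pos: [0.4912, -0.0621, 0.1138]
ee_rot: [[-0.155, -0.988, 0.0], [-0.988, 0.155, 0.0], [-0.0, -0.0, -1.0]]
wrist_force: [-0.7, 0.5, -0.0]
gripper_width: 0.562
gripper_force: 0.0
```

>>> {"method": "servo_tool", "body": {"targets": [[0,0,0,0,60],[0,0,0.3,0,60],[0,0,0.9,0,60],[0,0,1.6,0,60],[0,0,2.33,0,60]]}}

```text
time_s: 32.42
tcp_pos: [0.4908, -0.0622, 0.1846]
ee_rot: [[-0.155, -0.988, -0.001], [-0.988, 0.155, -0.0], [0.0, 0.001, -1.0]]
wrist_force: [0.6, -0.5, 0.1]
gripper_width: 0.688
gripper_force: 0.0
```

>>> {"method": "servo_tool", "body": {"targets": [[0,0.6,0,0,60],[0.01,1.6,0,0,60],[0.03,2.7,0,0,60],[0.04,3.8,0,0,60],[0.05,4.9,0,0,60]]}}

```text
time_s: 32.83
tcp_pos: [0.4926, 0.0862, 0.1845]
ee_rot: [[-0.156, -0.988, 0.001], [-0.988, 0.156, 0.0], [-0.001, -0.001, -1.0]]
wrist_force: [0.4, -0.6, 1.1]
gripper_width: 0.69
gripper_force: 0.0
```

>>> {"method": "servo_tool", "body": {"targets": [[0,1.1,0,0,60],[0.01,2.2,0,0,60],[0.02,3.3,0,0,60],[0.02,4.4,0,0,60],[0.03,5.5,0,0,60]]}}

```text
time_s: 33.25
tcp_pos: [0.4933, 0.2516, 0.1843]
ee_rot: [[-0.155, -0.988, 0.001], [-0.988, 0.155, 0.0], [-0.001, -0.001, -1.0]]
wrist_force: [0.2, 0.0, -0.4]
gripper_width: 0.686
gripper_force: 0.0
```

>>> {"method": "servo_tool", "body": {"targets": [[0.01,1.1,0,0,60],[0.02,2.1,0,0,60],[0.03,2.8,0,0,60],[0.03,3.1,0,0,60],[0.03,3.1,0,0,60]]}}

```text
time_s: 33.67
tcp_pos: [0.4943, 0.3446, 0.1836]
ee_rot: [[-0.153, -0.988, 0.0], [-0.988, 0.153, 0.0], [-0.0, -0.0, -1.0]]
wrist_force: [0.4, -0.4, -0.5]
gripper_width: 0.691
gripper_force: 0.0
```

>>> {"method": "servo_tool", "body": {"targets": [[0,0,-0.5,0,60],[0,0,-1.1,0,60],[0,0,-1.7,0,60],[0,0,-2.1,0,60],[0,0,-2.2,0,60]]}}

```text
time_s: 34.08
tcp_pos: [0.4933, 0.3403, 0.1154]
ee_rot: [[-0.157, -0.988, -0.004], [-0.988, 0.157, -0.003], [0.004, 0.003, -1.0]]
wrist_force: [-0.2, 0.3, 0.6]
gripper_width: 0.687
gripper_force: 0.0
```

>>> {"method": "servo_tool", "body": {"targets": [[0,0,0,0,60],[0,0,0,0,20],[0,0,0,0,20],[0,0,0,0,20],[0,0,0,0,20]]}}

```text
time_s: 34.5
tcp_pos: [0.4947, 0.3431, 0.1184]
ee_rot: [[-0.155, -0.988, 0.001], [-0.988, 0.155, 0.001], [-0.001, -0.001, -1.0]]
wrist_force: [-0.1, -1.1, -0.5]
gripper_width: 0.469
gripper_force: 0.0
```

>>> {"method": "servo_tool", "body": {"targets": [[0,0,0,0,20],[0,0,0,0,20],[0,0,0,0,20],[0,0,0,0,20],[0,0,0,0,20]]}}

```text
time_s: 34.92
tcp_pos: [0.4946, 0.3431, 0.1178]
ee_rot: [[-0.155, -0.988, 0.001], [-0.988, 0.155, 0.0], [-0.0, -0.0, -1.0]]
wrist_force: [0.9, 0.1, 1.7]
gripper_width: 0.326
gripper_force: 30.0
```

>>> {"method": "servo_tool", "body": {"targets": [[0,0,0.2,0,20],[0,0,0.5,0,20],[0,0,1.0,0,20],[0,0,1.5,0,20],[0,0,2.0,0,20]]}}

```text
time_s: 35.33
tcp_pos: [0.4942, 0.3428, 0.1785]
ee_rot: [[-0.155, -0.988, -0.0], [-0.988, 0.155, -0.0], [0.0, 0.0, -1.0]]
wrist_force: [0.7, -0.6, -0.7]
gripper_width: 0.326
gripper_force: 30.0
```

>>> {"method": "servo_tool", "body": {"targets": [[0,-0.4,0,0,20],[0.01,-1.2,0,0,20],[0.03,-2.1,0,0,20],[0.04,-3.1,0,0,20],[0.05,-4.1,0,0,20]]}}

```text
time_s: 35.75
tcp_pos: [0.495, 0.218, 0.1769]
ee_rot: [[-0.155, -0.988, -0.001], [-0.988, 0.155, -0.001], [0.001, 0.001, -1.0]]
wrist_force: [0.9, -0.4, -1.8]
gripper_width: 0.325
gripper_force: 30.0
```

>>> {"method": "servo_tool", "body": {"targets": [[0.02,-1.0,0,0,20],[0.03,-2.0,0,0,20],[0.05,-3.0,0,0,20],[0.06,-3.9,0,0,20],[0.07,-4.7,0,0,20]]}}

```text
time_s: 36.17
tcp_pos: [0.4968, 0.0765, 0.1771]
ee_rot: [[-0.156, -0.988, -0.001], [-0.988, 0.156, -0.0], [0.0, 0.001, -1.0]]
wrist_force: [0.9, 0.6, -2.0]
gripper_width: 0.321
gripper_force: 30.0
```

>>> {"method": "servo_tool", "body": {"targets": [[0.01,-0.8,0,0,20],[0.02,-1.5,0,0,20],[0.03,-2.0,0,0,20],[0.04,-2.4,0,0,20],[0.05,-2.6,0,0,20]]}}

```text
time_s: 36.58
tcp_pos: [0.4987, -0.0008, 0.1772]
ee_rot: [[-0.157, -0.988, -0.001], [-0.988, 0.157, -0.0], [0.0, 0.001, -1.0]]
wrist_force: [-0.1, 0.7, -0.1]
gripper_width: 0.329
gripper_force: 30.0
```

>>> {"method": "servo_tool", "body": {"targets": [[0,-0.15,0,0,20],[0,-0.25,0,0,20],[0,-0.3,0,0,20],[0,-0.3,0,0,20],[0,-0.3,-0.2,0,20]]}}

```text
time_s: 37.0
tcp_pos: [0.5005, -0.0075, 0.1723]
ee_rot: [[-0.154, -0.988, 0.003], [-0.988, 0.154, 0.0], [-0.001, -0.003, -1.0]]
wrist_force: [0.5, 0.5, -0.9]
gripper_width: 0.328
gripper_force: 30.0
```

>>> {"method": "servo_tool", "body": {"targets": [[0,0,-0.4,0,20],[0,0,-0.8,0,20],[0,0,-1.2,0,20],[0,0,-1.6,0,20],[0,0,-1.75,0,20]]}}

```text
time_s: 37.42
tcp_pos: [0.4983, -0.0078, 0.1169]
ee_rot: [[-0.155, -0.988, -0.003], [-0.988, 0.155, -0.001], [0.001, 0.003, -1.0]]
wrist_force: [-0.4, 0.1, -1.0]
gripper_width: 0.324
gripper_force: 30.0
```

>>> {"method": "servo_tool", "body": {"targets": [[0,0,-0.05,0,20],[0,0,-0.1,0,20],[0,0,-0.15,0,20],[0,0,-0.18,0,20],[0,0,-0.18,0,20]]}}

```text
time_s: 37.83
tcp_pos: [0.4997, -0.008, 0.1139]
ee_rot: [[-0.155, -0.988, 0.001], [-0.988, 0.155, 0.0], [-0.0, -0.001, -1.0]]
wrist_force: [-0.5, 0.2, -1.3]
gripper_width: 0.326
gripper_force: 30.0
```

>>> {"method": "servo_tool", "body": {"targets": [[0,0,0,0,30],[0,0,0,0,60],[0,0,0,0,60],[0,0,0,0,60],[0,0,0,0,60]]}}

```text
time_s: 38.25
tcp_pos: [0.4996, -0.0081, 0.1138]
ee_rot: [[-0.155, -0.988, 0.0], [-0.988, 0.155, 0.0], [-0.0, -0.0, -1.0]]
wrist_force: [-0.4, -0.4, -0.1]
gripper_width: 0.562
gripper_force: 0.0
```

>>> {"method": "servo_tool", "body": {"targets": [[0,0,0,0,60],[0,0,0.3,0,60],[0,0,0.9,0,60],[0,0,1.6,0,60],[0,0,2.33,0,60]]}}

```text
time_s: 38.67
tcp_pos: [0.4992, -0.0082, 0.1846]
ee_rot: [[-0.155, -0.988, -0.001], [-0.988, 0.155, -0.0], [0.0, 0.001, -1.0]]
wrist_force: [0.4, 0.0, 0.4]
gripper_width: 0.69
gripper_force: 0.0
```

Now blue on the board: (−0.17, +14.1).

>>> {"method": "servo_tool", "body": {"targets": [[-0.01,0.6,0,0,60],[-0.02,1.6,0,0,60],[-0.03,2.7,0,0,60],[-0.05,3.8,0,0,60],[-0.06,4.9,0,0,60]]}}

```text
time_s: 39.08
tcp_pos: [0.4976, 0.1402, 0.1845]
ee_rot: [[-0.156, -0.988, 0.001], [-0.988, 0.156, 0.001], [-0.001, -0.001, -1.0]]
wrist_force: [0.9, -0.1, -0.0]
gripper_width: 0.689
gripper_force: 0.0
```

>>> {"method": "servo_tool", "body": {"targets": [[-0.01,1.1,0,0,60],[-0.02,2.2,0,0,60],[-0.04,3.3,0,0,60],[-0.05,4.4,0,0,60],[-0.06,5.5,0,0,60]]}}

```text
time_s: 39.5
tcp_pos: [0.4957, 0.3056, 0.1844]
ee_rot: [[-0.155, -0.988, 0.001], [-0.988, 0.155, 0.0], [-0.001, -0.001, -1.0]]
wrist_force: [0.5, 0.2, -0.3]
gripper_width: 0.69
gripper_force: 0.0
```

>>> {"method": "servo_tool", "body": {"targets": [[-0.02,1.1,0,0,60],[-0.03,2.1,0,0,60],[-0.04,3.0,0,0,60],[-0.05,3.6,0,0,60],[-0.05,3.7,0,0,60]]}}

```text
time_s: 39.92
tcp_pos: [0.4942, 0.4181, 0.1836]
ee_rot: [[-0.152, -0.988, 0.001], [-0.988, 0.152, 0.001], [-0.001, -0.001, -1.0]]
wrist_force: [0.3, -0.0, 0.0]
gripper_width: 0.69
gripper_force: 0.0
```

>>> {"method": "servo_tool", "body": {"targets": [[0,0,-0.5,0,60],[0,0,-1.1,0,60],[0,0,-1.7,0,60],[0,0,-2.1,0,60],[0,0,-2.2,0,60]]}}

```text
time_s: 40.33
tcp_pos: [0.4936, 0.4133, 0.1153]
ee_rot: [[-0.156, -0.988, -0.003], [-0.988, 0.156, -0.003], [0.004, 0.002, -1.0]]
wrist_force: [-1.5, 0.1, 0.2]
gripper_width: 0.69
gripper_force: 0.0
```

>>> {"method": "servo_tool", "body": {"targets": [[0,0,0,0,60],[0,0,0,0,20],[0,0,0,0,20],[0,0,0,0,20],[0,0,0,0,20]]}}

```text
time_s: 40.75
tcp_pos: [0.4947, 0.4152, 0.1184]
ee_rot: [[-0.155, -0.988, 0.001], [-0.988, 0.155, 0.001], [-0.001, -0.001, -1.0]]
wrist_force: [0.3, 0.3, 0.5]
gripper_width: 0.467
gripper_force: 0.0
```

>>> {"method": "servo_tool", "body": {"targets": [[0,0,0,0,20],[0,0,0,0,20],[0,0,0,0,20],[0,0,0,0,20],[0,0,0,0,20]]}}

```text
time_s: 41.17
tcp_pos: [0.4946, 0.4151, 0.1178]
ee_rot: [[-0.155, -0.988, 0.001], [-0.988, 0.155, 0.0], [-0.0, -0.001, -1.0]]
wrist_force: [0.4, 0.6, 1.6]
gripper_width: 0.328
gripper_force: 30.0
```

>>> {"method": "servo_tool", "body": {"targets": [[0,0,0.2,0,20],[0,0,0.5,0,20],[0,0,1.0,0,20],[0,0,1.5,0,20],[0,0,2.0,0,20]]}}

```text
time_s: 41.58
tcp_pos: [0.4942, 0.4148, 0.1783]
ee_rot: [[-0.155, -0.988, -0.001], [-0.988, 0.155, -0.0], [0.001, 0.0, -1.0]]
wrist_force: [-0.7, 0.2, -1.4]
gripper_width: 0.327
gripper_force: 30.0
```

>>> {"method": "servo_tool", "body": {"targets": [[0.01,-0.4,0,0,20],[0.04,-1.2,0,0,20],[0.07,-2.1,0,0,20],[0.11,-3.1,0,0,20],[0.15,-4.1,0,0,20]]}}

```text
time_s: 42.0
tcp_pos: [0.4979, 0.2897, 0.1767]
ee_rot: [[-0.155, -0.988, -0.002], [-0.988, 0.155, -0.001], [0.001, 0.001, -1.0]]
wrist_force: [-0.1, -0.3, -1.0]
gripper_width: 0.327
gripper_force: 30.0
```

>>> {"method": "servo_tool", "body": {"targets": [[0.03,-1.0,0,0,20],[0.07,-2.0,0,0,20],[0.11,-3.0,0,0,20],[0.15,-4.0,0,0,20],[0.19,-4.9,0,0,20]]}}

```text
time_s: 42.42
tcp_pos: [0.5033, 0.1422, 0.1769]
ee_rot: [[-0.156, -0.988, -0.002], [-0.988, 0.156, -0.0], [0.001, 0.002, -1.0]]
wrist_force: [0.5, 0.6, -2.3]
gripper_width: 0.324
gripper_force: 30.0
```

>>> {"method": "servo_tool", "body": {"targets": [[0.03,-0.9,0,0,20],[0.06,-1.7,0,0,20],[0.08,-2.3,0,0,20],[0.1,-2.8,0,0,20],[0.11,-3.05,0,0,20]]}}

```text
time_s: 42.83
tcp_pos: [0.5066, 0.051, 0.1769]
ee_rot: [[-0.158, -0.987, -0.002], [-0.987, 0.158, -0.0], [0.001, 0.002, -1.0]]
wrist_force: [-0.3, 0.2, -1.3]
gripper_width: 0.325
gripper_force: 30.0
```

>>> {"method": "servo_tool", "body": {"targets": [[0,-0.15,0,0,20],[0,-0.25,0,0,20],[0,-0.3,0,0,20],[0,-0.3,0,0,20],[0,-0.3,-0.2,0,20]]}}

```text
time_s: 43.25
tcp_pos: [0.5088, 0.0452, 0.1723]
ee_rot: [[-0.154, -0.988, 0.003], [-0.988, 0.154, 0.001], [-0.001, -0.003, -1.0]]
wrist_force: [0.1, 0.4, -1.3]
gripper_width: 0.327
gripper_force: 30.0
```

>>> {"method": "servo_tool", "body": {"targets": [[0,0,-0.4,0,20],[0,0,-0.8,0,20],[0,0,-1.2,0,20],[0,0,-1.6,0,20],[0,0,-1.75,0,20]]}}

```text
time_s: 43.67
tcp_pos: [0.5067, 0.0447, 0.1168]
ee_rot: [[-0.155, -0.988, -0.004], [-0.988, 0.155, -0.001], [0.001, 0.003, -1.0]]
wrist_force: [-0.6, -0.0, -1.6]
gripper_width: 0.325
gripper_force: 30.0
```

>>> {"method": "servo_tool", "body": {"targets": [[0,0,-0.05,0,20],[0,0,-0.1,0,20],[0,0,-0.15,0,20],[0,0,-0.18,0,20],[0,0,-0.18,0,20]]}}

```text
time_s: 44.08
tcp_pos: [0.5082, 0.0445, 0.114]
ee_rot: [[-0.155, -0.988, 0.001], [-0.988, 0.155, 0.0], [-0.0, -0.001, -1.0]]
wrist_force: [0.1, 0.3, -1.9]
gripper_width: 0.328
gripper_force: 30.0
```

>>> {"method": "servo_tool", "body": {"targets": [[0,0,0,0,30],[0,0,0,0,60],[0,0,0,0,60],[0,0,0,0,60],[0,0,0,0,60]]}}

```text
time_s: 44.5
tcp_pos: [0.5081, 0.0444, 0.1138]
ee_rot: [[-0.155, -0.988, 0.0], [-0.988, 0.155, 0.0], [-0.0, -0.0, -1.0]]
wrist_force: [-0.1, -0.1, -0.9]
gripper_width: 0.562
gripper_force: 0.0
```

>>> {"method": "servo_tool", "body": {"targets": [[0,0,0,0,60],[0,0,0.3,0,60],[0,0,0.9,0,60],[0,0,1.7,0,60],[0,0,2.6,0,60]]}}

```text
time_s: 44.92
tcp_pos: [0.5073, 0.0442, 0.1923]
ee_rot: [[-0.155, -0.988, -0.002], [-0.988, 0.155, -0.001], [0.001, 0.002, -1.0]]
wrist_force: [0.7, 0.4, -0.2]
gripper_width: 0.69
gripper_force: 0.0
```

>>> {"method": "servo_tool", "body": {"targets": [[0,0.6,0.8,0,60],[0,1.6,1.3,0,60],[0,2.6,1.3,0,60],[0,3.6,1.3,0,60],[0,4.6,1.3,0,60]]}}

```text
time_s: 45.33
tcp_pos: [0.5078, 0.1837, 0.232]
ee_rot: [[-0.156, -0.988, 0.002], [-0.988, 0.156, 0.001], [-0.001, -0.001, -1.0]]
wrist_force: [0.5, -0.4, -0.3]
gripper_width: 0.691
gripper_force: 0.0
```

>>> {"method": "servo_tool", "body": {"targets": [[-0.3,1.0,0,0,60],[-0.6,2.0,0,0,60],[-0.9,2.9,0,0,60],[-1.2,3.5,0,0,60],[-1.2,3.5,0,0,60]]}}

```text
time_s: 45.75
tcp_pos: [0.4709, 0.2903, 0.2311]
ee_rot: [[-0.151, -0.988, 0.001], [-0.988, 0.151, 0.001], [-0.001, -0.0, -1.0]]
wrist_force: [-0.1, 0.3, -0.3]
gripper_width: 0.687
gripper_force: 0.0
```

```bash
python3 - <<'E'
from h import *
s=cal("side")["pixels"];t=cal("top")["pixels"]
cv2.imwrite("pics/e.png",np.hstack([cv2.resize(p,None,fx=3,fy=3,interpolation=2) for p in(t[215:305,265:395],s[185:275,270:400])])[:,:,::-1])
i=t[:,:,::-1]; cv2.imwrite("pics/etop.png",i)
cv2.imwrite("pics/diff.png",np.vstack([cv2.resize(x[215:305,265:395],None,fx=3.2,fy=3.2,interpolation=2) for x in (cv2.imread("pics/top0.png"),np.ascontiguousarray(i))]))
E
```

```text
(no output)
```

View pics/etop.png

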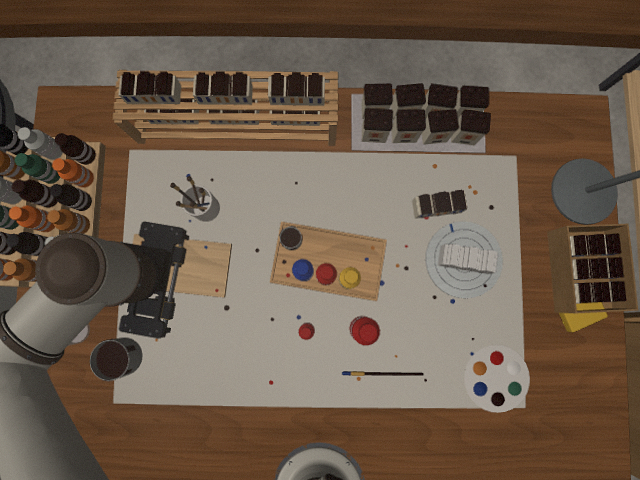

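View pics/diff.png

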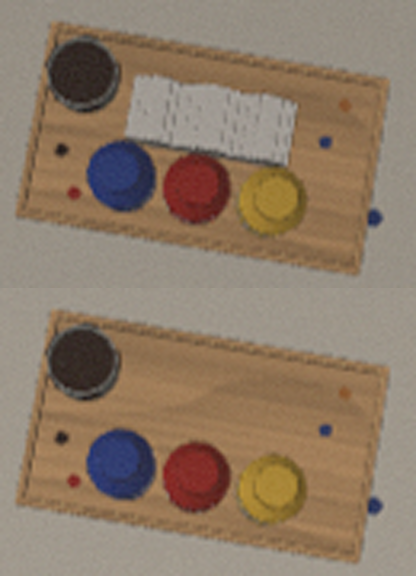

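The bottles match their starting pixels to within about a pixel, with caps at (302,269), (326,273) and (349,278). The blank stands mid-wheel, and the tin, finished houses and pot are unmoved. Handing in.

```bash
python3 -c "
from station import r
print(r.finish_job())"
```

```text
the job is handed in; nothing more can be done
None
```

I handed the job in at about 46 s: the white houses stand about 3 mm from the wheel's axis, and the three bottles are back in their places to within about a pixel (roughly 2 mm) in the top view, though the hand-in returned no verdict.

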